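# Load a row of reagent bottles into the instrument's lane and shut the gate

## Task

Push the row of four reagent bottles along the bench as one block into the instrument's loading lane, without the row buckling and without lifting any bottle, until the front bottle has pressed the stiff seat plate in and sits flush on the bumpers at the end of the lane; feel for that stop and be gentle, the bottles must never be squeezed together with more than 30 N. Then slide the gate fully shut behind the row by its knob, and leave everything else on the bench where it is.

Things in the scene. Friction and masses are not known exactly. Their poses are not given: they have to be found in the camera images.
- bay: White bench instrument with a loading lane, fixed. Origin on the bench at the middle of the lane's mouth; x points into the lane (loading direction), y to the left of it, z up. Lane floor = the bench. Two aluminium rails 30 mm high, inner faces at y = -30 and +30 mm, from x = 0 to 232 mm; lead-in flares widen to y = -42 and +42 mm at x = -38 mm. White housing, 175 mm high, 260 wide, from x = 235 mm.
- lane_end (a point): Point on the bench at the far end of the lane, x = 232 mm in the bay's frame. Just before it stand two fixed rubber bumpers (4 to 62 mm high) with a seat plate between them. Their depth was set by hand and is NOT reported: the bumper faces stand somewhere from x = 175 to 205 mm and must be found by feel; the row is stopped hard there.
- plate (a joint): Seat plate between the two bumpers: how far it is pressed in, in m. At 0 it stands 8 mm proud of the bumpers; 0.008 is flush with them. It starts 0 to 1 mm in, resists with about 4 N of friction and stays where it is left. Four sliding bottles add 2 to 5 N of bench friction.
- gate (a joint): Sliding gate at the lane's mouth: how far it is slid shut, in m. 0 open, 0.066 its end; starts 0 to 8 mm in. Slides along the bay's -y with about 2 N of friction and stays. Its bar (8 mm thick, 70 mm long, 6 to 26 mm above the bench) crosses the lane at x = 6 to 14 mm, so the last bottle must be beyond it; bar tip at bay y = 40 mm open, -26 mm shut.
- gate_knob (a point): Upright black knob of the gate, a post 16 mm in diameter from 26 to 71 mm above the bench; the point lies on its axis 55 mm above the bench. In the bay's frame it is at x = 10 mm, y = 102 mm with the gate open, y = 36 mm when shut. Low guide cheeks (14 mm high) flank the bar.
- bottle1: White slippery-plastic rectangular reagent bottle of the row: 38 mm along the row, 56 mm across, body 70 mm high, screw cap to 92 mm, 0.08 to 0.17 kg. Origin at the middle of its underside; x along the row towards the lane, y across, z up. The front one, nearest the lane. Neighbours start 2 to 7 mm apart, slightly askew.
- bottle2: White slippery-plastic rectangular reagent bottle of the row: 38 mm along the row, 56 mm across, body 70 mm high, screw cap to 92 mm, 0.08 to 0.17 kg. Origin at the middle of its underside; x along the row towards the lane, y across, z up. Second of the row. Neighbours start 2 to 7 mm apart, slightly askew.
- bottle3: White slippery-plastic rectangular reagent bottle of the row: 38 mm along the row, 56 mm across, body 70 mm high, screw cap to 92 mm, 0.08 to 0.17 kg. Origin at the middle of its underside; x along the row towards the lane, y across, z up. Third of the row. Neighbours start 2 to 7 mm apart, slightly askew.
- bottle4: White slippery-plastic rectangular reagent bottle of the row: 38 mm along the row, 56 mm across, body 70 mm high, screw cap to 92 mm, 0.08 to 0.17 kg. Origin at the middle of its underside; x along the row towards the lane, y across, z up. The last one, farthest from the lane: the one to push on. Neighbours start 2 to 7 mm apart, slightly askew.
- spare: Bystander: a spare bottle of the same kind, standing apart to the left of the row. Origin mid-underside.
- beaker: Bystander: open glass beaker, 60 mm wide, 70 mm high. Origin mid-underside.
- jar: Bystander: small amber jar with black cap, 48 mm wide, 55 mm high, beside the lane. Origin mid-underside.
- tipbox: Bystander: closed tip box, grey with a white lid, 120 x 85 x 60 mm, beside the lane. Origin mid-underside.
- tuberack: Bystander: white tube rack 70 x 160 mm, 67 mm high. Origin mid-underside.
- pen: Bystander: marker pen lying flat, 120 mm long. Origin at mid-length on the bench.
- dish: Bystander: flat round culture dish, 94 mm wide, 20 mm high. Origin mid-underside.
There are look-alikes about, which are no part of the job. Leave any pink, purple or turquoise look-alike of the bottle3 alone.

How it is judged:
By the outcome, as a careful person would: the job done as asked, in the order asked, and still so for the second after the job is handed in, with the robot touching nothing.
It also fails if it takes over 61 s, if anything falls off the work surface, if the arm or the gripper's body presses on something with over 40 N, if the wrist force passes 120 N, or if a joint passes its speed limit or range.

## Robot

A 7-joint arm with a two-finger parallel gripper is mounted at the origin on the work surface. World frame = base frame: x ahead of the robot, y to its left, z up, the work surface at z = 0. Lengths are in m, angles in degrees, forces in N, time in s.
With the tool pointing down it reaches from about 0.4 to 0.85 m from the base axis. Payload 4.4 kg.
Tool frame: the origin (TCP) lies midway between the tips of the shut fingers; the grasp point (between the pads) lies r.grasp_offset behind it (r.grasp_offset is the distance from the TCP to the grasp point, in m); z points along the fingers, y is the line along which they close (so a half turn about z gives the same grasp; the last joint's range is limited). The gripper opens to 94 mm and grips with 3 to 60 N. Pads are 16 mm wide; open, the fingers measure 119 mm over their backs; the gripper's body (75 mm by 177 mm) begins 78 mm behind the grasp point.
Start: joints at [-68.686, 36.005, 2.206, 86.941, -1.547, 57.084, -1.146], TCP at [0.276, 0.589, 0.205] pointing down, gripper open.
Joint ranges: [-175.42, 175.42], [-21.48, 121.26], [-71.46, 75.88], [10.55, 141.38], [-63.04, 243.04], [13.31, 113.54], [-168.57, 168.57]. Speed limits (degrees/s): [147.25, 147.25, 180, 180, 180, 180, 180].

## Interface

Orientations are given as [roll, pitch, yaw] about the fixed x, y, z axes, in that order (R = Rz(yaw) Ry(pitch) Rx(roll)).
In Python, from rig import r gives the robot as it stands. The module is installed in compiled form; this text tells all that it offers.
- The arm moves only by the tool play_rows, never from a script. Its arguments are lists of equal length, an entry for each row: "rot": the turn, a rotation vector about the tool's x, y, z in rad, a list of three; "xyz": the shift along the tool's x, y, z in mm, a list of three; "jaw": the opening in per cent of the stroke, from 0 (shut) to 100 (fully open). A call has 1 to 10 rows; each row is the pose to reach, as a shift and turn from the pose commanded when the call began, along the tool's axes at that moment; what a row does not reach only later rows make up. A row lasts 1/12 s, in which the tool goes at most 41.7 mm and 7.16 degrees, less where a joint would pass 70% of its speed; a pose out of reach is approached as far as the arm can. A call with a gripper value outside its range is refused whole. The fingers move at their own pace and stop on an object; "grip_force" is the grip in N (left out, the last holds). Time passes only in rows, so rows that repeat a pose let the fingers close. It gives the time, the measured TCP pose, the force, the opening and the grip force at its end, in the units of the state.
- r.read_state(): the state, without advancing time (a new reading comes with each control period).
- r.get_image(name): name is "scene" or "top"; returns a dict with "image" (420x560x3 uint8, red, green, blue), "fovy" (degrees; the focal length in pixels is half the picture's height over the tangent of half this angle, whatever the lens; pixels are square), "cx", "cy" (the principal point, pixels), "rvec" (rotation vector, rad) and "tvec" (3), from world to camera coordinates, as OpenCV has them. Camera axes: x right, y down, z forward; pixel columns grow to the right and rows downward; lengths in m; the calibration is good to about 2 mm. A picture is of the moment at which its call begins. There is no depth.
- r.close_job(): hands the job in; it is judged then, once.
The state is a dict: "clock": time; "joint_positions": joint angles; "dq": joint speeds; "tau": joint torques, N m; "position": TCP position; "ee_rot": TCP orientation; "ft_force": force on the tool from outside, world axes, zero at the start; "ft_torque": the same for the moment, N m; "gripper_width": finger opening in m; "grasp_force": force on a finger pad.
Only numpy, scipy, OpenCV 4.12 (cv2) and the standard library are available. Lean on these libraries where they do the work, as an engineer would, in place of code of your own. Each camera call takes 0.05 s, during which the arm holds its last target. There are 200 camera calls.

## Working session

There is one attempt and no reset: what is moved stays moved. The work goes in short steps, Python scripts to look and compute and a tool call to move; the robot and the scene stay as the last step left them, time stands still between calls to the robot, and variables do not carry over. Pictures are saved under pics/ and viewed, at most 10 in all, crops included, and the job is handed in when it is done.

Besides the shell and the picture viewer there is one more tool, called as name(argument=value, ...), one argument or row to a line, values as JSON. play_rows: Moves the arm, as the interface text tells. Its arguments: {"type":"object","properties":{"rot":{"type":"array","items":{"type":"array","items":{"type":"number"}}},"xyz":{"type":"array","items":{"type":"array","items":{"type":"number"}}},"jaw":{"type":"array","items":{"type":"number"}},"grip_force":{"type":"number"}},"required":["rot","xyz","jaw"]}

```bash
mkdir -p pics; cat > h.py <<'E'
import numpy as np,cv2
from rig import r
def cam(n):
    d=r.get_image(n); im=d["image"]; f=im.shape[0]/2/np.tan(np.radians(d["fovy"])/2)
    K=np.array([[f,0,d["cx"]],[0,f,d["cy"]],[0,0,1]]); R=cv2.Rodrigues(np.array(d["rvec"],float))[0]; t=np.array(d["tvec"],float).ravel()
    return im,K,R,t
def ray(c,u,v,z):
    im,K,R,t=c; d=R.T@np.linalg.inv(K)@np.array([u,v,1.]); o=-R.T@t
    return (o+d*(z-o[2])/d[2])
def proj(c,p):
    im,K,R,t=c; q=K@(R@np.array(p,float)+t); return q[:2]/q[2]
E
python3 - <<'E'
from h import *
print(r.read_state(), r.grasp_offset)
for n in("top","scene"):
    c=cam(n); cv2.imwrite(f"pics/{n}0.png",cv2.resize(c[0][:,:,::-1],(784,588),interpolation=cv2.INTER_CUBIC)); print(n,-c[2].T@c[3],c[1][0,0])
E
```

```text
{'clock': 0.0, 'joint_positions': array([-68.68590146,  36.0582985 ,   2.20291159,  86.9924478 ,
        -1.54684797,  57.08448218,  -1.1462454 ]), 'dq': array([-0.03814495,  0.03753736, -0.05583946,  0.04831309,  0.00363437,
        0.02061127,  0.13715421]), 'tau': array([-3.74270803e-04, -5.49736011e+01,  1.14377160e+00, -1.86640263e+01,
       -5.21558896e-02,  2.34885863e-02,  1.48916638e-04]), 'position': array([0.27527186, 0.58812593, 0.20458105]), 'ee_rot': array([-1.79894472e+02,  1.61477757e-03,  1.54915385e+02]), 'ft_force': array([-0.24037888,  0.24403262,  0.42095866]), 'ft_torque': array([-0.0205318 , -0.04958844, -0.00122065]), 'grasp_force': 0.0, 'gripper_width': 0.09384442189099372} 0.0188
top [0.32262627 0.04912328 1.57804198] 540.0123674837181
scene [ 0.89218792 -0.19840251  0.87193998] 393.88529224281143
```

View pics/top0.png

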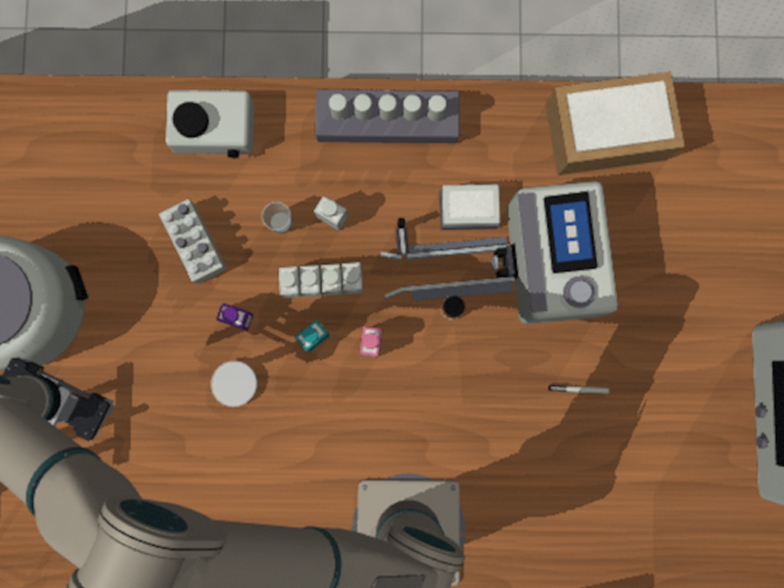

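View pics/scene0.png

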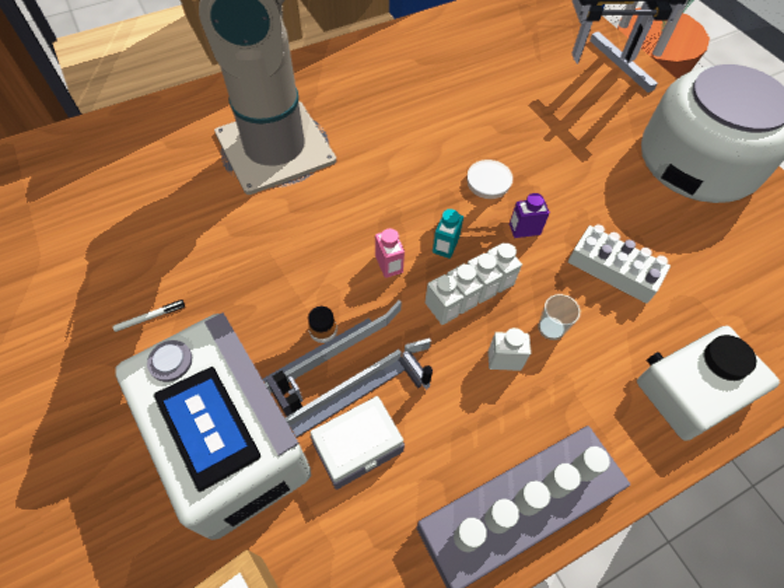

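The top view shows the white row at view pixels (282–362, 280). The lane mouth is at about (385, 275) and the gate knob at (402, 228). The row candidates are four white bottles in line with the lane. The white bottle at (330, 212) stands apart, so it's the spare. The purple (235, 316), teal (312, 335) and pink (371, 341) bottles are look-alikes to leave alone. I'll confirm this in one enlarged crop.

```bash
python3 - <<'E'
from h import *
c=cam("top"); cv2.imwrite("pics/topcrop.png",cv2.resize(c[0][130:235,190:380,::-1],None,fx=4.2,fy=4.2,interpolation=cv2.INTER_CUBIC))
c=cam("scene"); cv2.imwrite("pics/scenecrop.png",cv2.resize(c[0][160:320,180:390,::-1],None,fx=3.7,fy=3.7,interpolation=cv2.INTER_CUBIC))
E
```

```text
(no output)
```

View pics/topcrop.png

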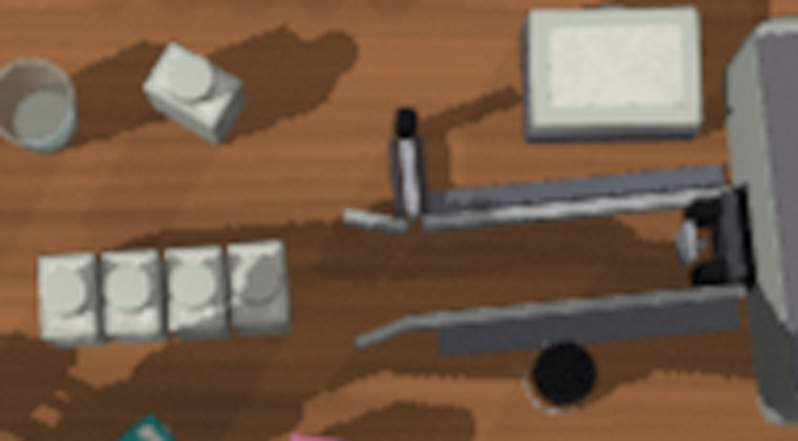

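View pics/scenecrop.png

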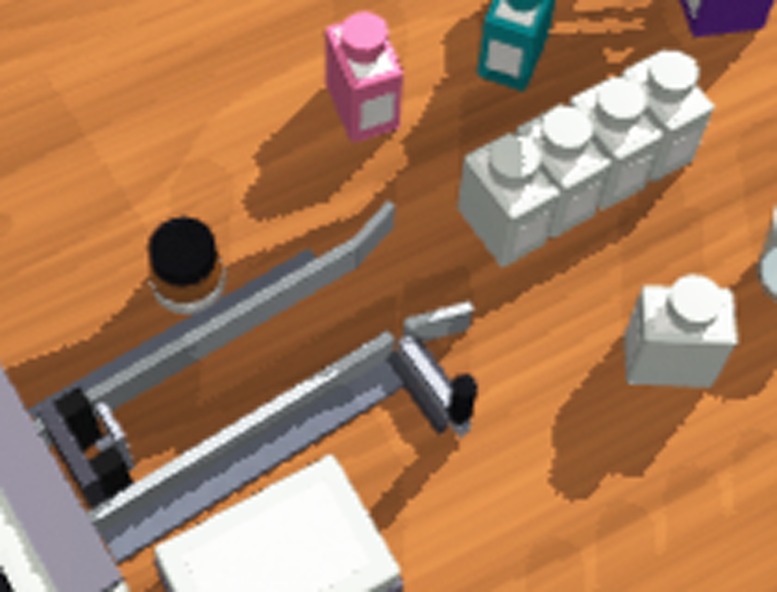

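The row is confirmed: in the top crop the caps are at (68,292), (131,287), (195,283) and (261,278), left to right bottle4 to bottle1. The lane is slightly offset and tilted. Next I'll solve the bay pose from clicked points.

```bash
cat > fit.py <<'E'
from h import *
from scipy.optimize import least_squares
T=cam("top"); S=cam("scene")
t=lambda u,v:(190+u/4.2,130+v/4.2); s=lambda u,v:(180+u/3.7,160+v/3.7)
P=[(T,t(408,320),0,-30,30),(T,t(358,343),-38,-42,30),(T,t(743,289),232,-30,30),(T,t(345,214),-38,42,30),(T,t(405,115),10,None,71),
(S,s(390,206),-38,-42,30),(S,s(352,246),0,-30,30),(S,s(470,306),-38,42,30),(S,s(464,382),10,None,71)]
def W(q,x,y,z):
    c,n=np.cos(q[2]),np.sin(q[2]); return [q[0]+(c*x-n*y)/1e3,q[1]+(n*x+c*y)/1e3,z/1e3]
def f(q): return np.concatenate([proj(c,W(q,x,102-q[3] if y is None else y,z))-p for c,p,x,y,z in P])
o=least_squares(f,[.55,0,-1.5,4],x_scale=[.1,.1,.1,10]); q=o.x
print("bay",q[:2],np.degrees(q[2]),"gate",q[3]); print(o.fun.reshape(-1,2).round(1).tolist())
bx=np.array([np.cos(q[2]),np.sin(q[2])]);by=np.array([-bx[1],bx[0]])
for n,a,b in zip([4,3,2,1],[(68,292),(131,287),(195,283),(261,278)],[(674,72),(622,100),(568,128),(514,157)]):
    p1=ray(T,*t(*a),.092)[:2]; p2=ray(S,*s(*b),.092)[:2]; m=(p1+p2)/2
    print(n,p1.round(4),p2.round(4),"in bay mm",((m-q[:2])@bx*1e3).round(1),((m-q[:2])@by*1e3).round(1))
E
python3 fit.py
```

```text
bay [0.5258739  0.01760975] -84.4544452099716 gate 1.1665524036750121
[[0.1, -1.2], [-0.8, -1.4], [0.2, -0.8], [-0.2, 0.6], [0.5, -0.0], [0.5, -0.6], [0.5, -0.5], [-1.4, -1.8], [-0.8, 0.7]]
4 [0.5024 0.2405] [0.5075 0.2436] in bay mm -225.4 0.9
3 [0.5061 0.1991] [0.5106 0.2014] in bay mm -183.5 0.2
2 [0.5091 0.157 ] [0.513 0.159] in bay mm -141.1 -1.2
1 [0.5128 0.1135] [0.516  0.1172] in bay mm -98.4 -2.0
```

play_rows(
  rot=[
    [0,0,0.1036],
    [0,0,0.2072],
    [0,0,0.3108],
    [0,0,0.4144],
    [0,0,0.518],
    [0,0,0.6216],
    [0,0,0.7252],
    [0,0,0.8288],
    [0,0,0.9324],
    [0,0,1.036],
  ],
  xyz=[
    [-33,-17.6,0],
    [-66,-35.3,0],
    [-99,-53,0],
    [-132,-70.6,0],
    [-165,-88.2,0],
    [-198,-106,0],
    [-231,-123.5,0],
    [-264,-141,0],
    [-297,-159,0],
    [-330,-176.5,0],
  ],
  jaw=[25,25,25,25,25,25,25,25,25,25],
)

```text
clock: 1.13
position: [0.5004, 0.2874, 0.2057]
ee_rot: [180.0, -0.0, 95.3]
ft_force: [0.7, 0.1, -0.9]
gripper_width: 0.0311
grasp_force: 0.0
```

play_rows(
  rot=[
    [0,0,0],
  ],
  xyz=[
    [0,0,30],
  ],
  jaw=[25],
)

```text
clock: 1.22
position: [0.5093, 0.2819, 0.1805]
ee_rot: [179.2, 0.0, 94.7]
ft_force: [1.7, -1.2, 0.0]
gripper_width: 0.0252
grasp_force: 0.0
```

play_rows(
  rot=[
    [0,0,0],
    [0,0,0],
  ],
  xyz=[
    [0,0,30],
    [0,0,60],
  ],
  jaw=[25,25],
)

```text
clock: 1.38
position: [0.5006, 0.2885, 0.115]
ee_rot: [179.9, -0.1, 95.5]
ft_force: [-1.2, 0.6, -0.6]
gripper_width: 0.0235
grasp_force: 0.0
```

```bash
python3 - <<'E'
from h import *
s=r.read_state(); print(s["position"],s["ee_rot"],s["ft_force"])
c=cam("scene"); cv2.imwrite("pics/s2.png",cv2.resize(c[0][110:290,180:400,::-1],None,fx=3.3,fy=3.3,interpolation=cv2.INTER_CUBIC))
print(r.read_state()["position"])
E
```

```text
[0.50056184 0.28846221 0.11503287] [ 1.79897409e+02 -5.15401557e-02  9.54559479e+01] [-1.21739925  0.63789787 -0.64410175]
[0.49632636 0.28695357 0.10919683]
```

View pics/s2.png

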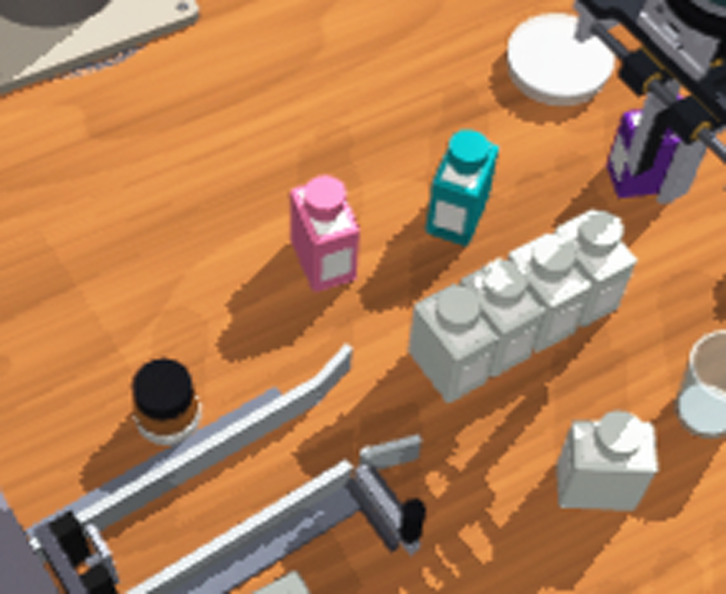

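The jaw is above bench level behind bottle4, with clear space around it. Going down now.

play_rows(
  rot=[
    [0,0,0],
    [0,0,0],
    [0,0,0],
    [0,0,0],
    [0,0,0],
    [0,0,0],
  ],
  xyz=[
    [0,0,30],
    [0,0,55],
    [0,0,75],
    [0,0,88],
    [0,0,93],
    [0,0,93],
  ],
  jaw=[25,25,25,25,25,25],
)

```text
clock: 1.93
position: [0.4991, 0.2889, 0.022]
ee_rot: [-179.9, 0.0, 95.6]
ft_force: [-0.1, -0.9, 1.0]
gripper_width: 0.0231
grasp_force: 0.0
```

play_rows(
  rot=[
    [0,0,0],
    [0,0,0],
    [0,0,0],
    [0,0,0],
    [0,0,0],
    [0,0,0],
    [0,0,0],
    [0,0,0],
    [0,0,0],
    [0,0,0],
  ],
  xyz=[
    [-3,0,0],
    [-6,0,0],
    [-9,0,0],
    [-12,0,0],
    [-15,0,0],
    [-18,0,0],
    [-21,0,0],
    [-24,0,0],
    [-27,0,0],
    [-30,0,0],
  ],
  jaw=[25,25,25,25,25,25,25,25,25,25],
)

```text
clock: 2.77
position: [0.5026, 0.2596, 0.0226]
ee_rot: [180.0, -0.1, 95.6]
ft_force: [-0.9, 2.0, 1.1]
gripper_width: 0.0236
grasp_force: 1.4
```

play_rows(
  rot=[
    [0,0,0],
    [0,0,0],
    [0,0,0],
    [0,0,0],
    [0,0,0],
    [0,0,0],
    [0,0,0],
    [0,0,0],
    [0,0,0],
    [0,0,0],
  ],
  xyz=[
    [-3,0,0],
    [-6,0,0],
    [-9,0,0],
    [-12,0,0],
    [-15,0,0],
    [-18,0,0],
    [-21,0,0],
    [-24,0,0],
    [-27,0,0],
    [-30,0,0],
  ],
  jaw=[25,25,25,25,25,25,25,25,25,25],
)

```text
clock: 3.6
position: [0.5054, 0.229, 0.0225]
ee_rot: [-180.0, -0.0, 95.6]
ft_force: [-0.9, 2.2, 1.8]
gripper_width: 0.0234
grasp_force: 1.5
```

play_rows(
  rot=[
    [0,0,0],
    [0,0,0],
    [0,0,0],
    [0,0,0],
    [0,0,0],
    [0,0,0],
    [0,0,0],
    [0,0,0],
    [0,0,0],
    [0,0,0],
  ],
  xyz=[
    [-4,0,0],
    [-8,0,0],
    [-12,0,0],
    [-16,0,0],
    [-20,0,0],
    [-24,0,0],
    [-28,0,0],
    [-32,0,0],
    [-36,0,0],
    [-40,0,0],
  ],
  jaw=[25,25,25,25,25,25,25,25,25,25],
)

```text
clock: 4.43
position: [0.5092, 0.189, 0.0224]
ee_rot: [-180.0, 0.0, 95.6]
ft_force: [-0.8, 2.5, 1.8]
gripper_width: 0.0234
grasp_force: 1.4
```

```bash
python3 - <<'E'
from h import *
s=r.read_state(); print(s["clock"],s["position"],s["ee_rot"],s["ft_force"])
a=cv2.resize(cam("scene")[0][150:310,170:370,::-1],None,fx=2.8,fy=2.8,interpolation=cv2.INTER_CUBIC)
b=cv2.resize(cam("top")[0][150:230,190:390,::-1],None,fx=2.8,fy=2.8,interpolation=cv2.INTER_CUBIC)
b=b[:a.shape[0]]; im=np.vstack([a[:370],b]); cv2.imwrite("pics/s3.png",im); print(im.shape)
E
```

```text
4.4333 [0.50924747 0.18898833 0.02242881] [-1.79990771e+02  2.23260420e-03  9.55553616e+01] [-0.83172851  2.54938641  1.84405743]
(594, 560, 3)
```

View pics/s3.png

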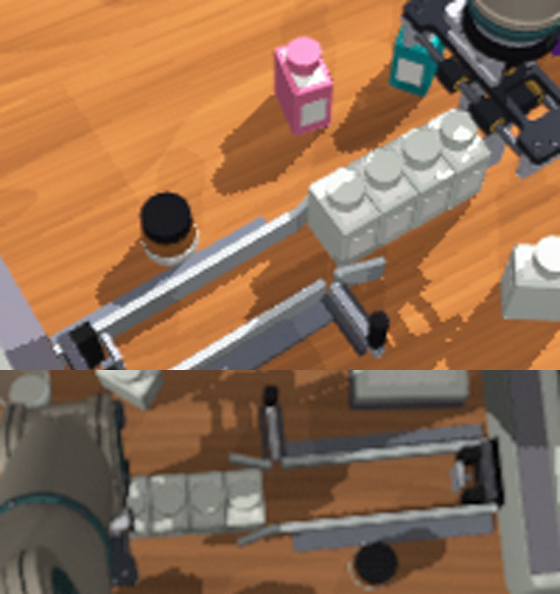

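The row is closed up and straight. Its front is just inside the flares, so I'll keep pushing and watch the force.

play_rows(
  rot=[
    [0,0,0],
    [0,0,0],
    [0,0,0],
    [0,0,0],
    [0,0,0],
    [0,0,0],
    [0,0,0],
    [0,0,0],
    [0,0,0],
    [0,0,0],
  ],
  xyz=[
    [-2,0,0],
    [-4,0,0],
    [-6,0,0],
    [-8,0,0],
    [-10,0,0],
    [-12,0,0],
    [-14,0,0],
    [-16,0,0],
    [-18,0,0],
    [-20,0,0],
  ],
  jaw=[25,25,25,25,25,25,25,25,25,25],
)

```text
clock: 5.37
position: [0.5114, 0.1694, 0.0226]
ee_rot: [180.0, 0.0, 95.6]
ft_force: [0.1, 3.1, 1.6]
gripper_width: 0.0235
grasp_force: 1.3
```

play_rows(
  rot=[
    [0,0,0],
    [0,0,0],
    [0,0,0],
    [0,0,0],
    [0,0,0],
    [0,0,0],
    [0,0,0],
    [0,0,0],
    [0,0,0],
    [0,0,0],
  ],
  xyz=[
    [-2,0,0],
    [-4,0,0],
    [-6,0,0],
    [-8,0,0],
    [-10,0,0],
    [-12,0,0],
    [-14,0,0],
    [-16,0,0],
    [-18,0,0],
    [-20,0,0],
  ],
  jaw=[25,25,25,25,25,25,25,25,25,25],
)

```text
clock: 6.2
position: [0.5131, 0.1494, 0.0224]
ee_rot: [-180.0, 0.0, 95.6]
ft_force: [-0.3, 3.7, 1.9]
gripper_width: 0.0236
grasp_force: 1.5
```

```bash
python3 - <<'E'
from h import *
s=r.read_state(); print(s["clock"],s["position"],s["ee_rot"],s["ft_force"])
a=cv2.resize(cam("scene")[0][150:310,170:370,::-1],None,fx=2.8,fy=2.8,interpolation=cv2.INTER_CUBIC)
b=cv2.resize(cam("top")[0][150:230,190:390,::-1],None,fx=2.8,fy=2.8,interpolation=cv2.INTER_CUBIC)
cv2.imwrite("pics/s4.png",np.vstack([a[:370],b]))
E
```

```text
6.2 [0.51312789 0.14940129 0.02244233] [-1.79994775e+02  4.59129163e-04  9.55575246e+01] [-0.30077496  3.68486716  1.89677829]
```

View pics/s4.png

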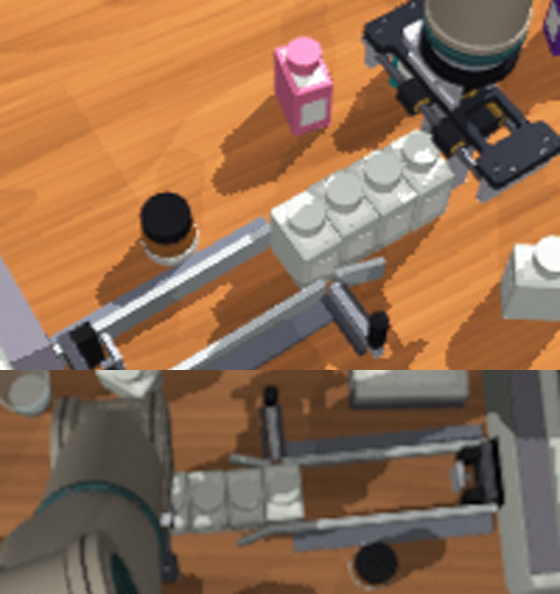

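Bottle1 is between the rails with little force, so on down the lane.

play_rows(
  rot=[
    [0,0,0],
    [0,0,0],
    [0,0,0],
    [0,0,0],
    [0,0,0],
    [0,0,0],
    [0,0,0],
    [0,0,0],
    [0,0,0],
    [0,0,0],
  ],
  xyz=[
    [-3,0,0],
    [-6,0,0],
    [-9,0,0],
    [-12,0,0],
    [-15,0,0],
    [-18,0,0],
    [-21,0,0],
    [-24,0,0],
    [-27,0,0],
    [-30,0,0],
  ],
  jaw=[25,25,25,25,25,25,25,25,25,25],
)

```text
clock: 7.13
position: [0.5161, 0.1192, 0.0224]
ee_rot: [-180.0, 0.0, 95.5]
ft_force: [-0.4, 2.4, 2.0]
gripper_width: 0.0236
grasp_force: 1.4
```

play_rows(
  rot=[
    [0,0,0],
    [0,0,0],
    [0,0,0],
    [0,0,0],
    [0,0,0],
    [0,0,0],
    [0,0,0],
    [0,0,0],
    [0,0,0],
    [0,0,0],
  ],
  xyz=[
    [-3,0,0],
    [-6,0,0],
    [-9,0,0],
    [-12,0,0],
    [-15,0,0],
    [-18,0,0],
    [-21,0,0],
    [-24,0,0],
    [-27,0,0],
    [-30,0,0],
  ],
  jaw=[25,25,25,25,25,25,25,25,25,25],
)

```text
clock: 7.97
position: [0.519, 0.0896, 0.0225]
ee_rot: [-180.0, -0.0, 95.6]
ft_force: [0.6, 2.3, 1.4]
gripper_width: 0.0237
grasp_force: 1.4
```

play_rows(
  rot=[
    [0,0,0],
    [0,0,0],
    [0,0,0],
    [0,0,0],
    [0,0,0],
    [0,0,0],
    [0,0,0],
    [0,0,0],
    [0,0,0],
    [0,0,0],
  ],
  xyz=[
    [-3,0,0],
    [-6,0,0],
    [-9,0,0],
    [-12,0,0],
    [-15,0,0],
    [-18,0,0],
    [-21,0,0],
    [-24,0,0],
    [-27,0,0],
    [-30,0,0],
  ],
  jaw=[25,25,25,25,25,25,25,25,25,25],
)

```text
clock: 8.8
position: [0.5219, 0.0598, 0.0225]
ee_rot: [-180.0, -0.0, 95.6]
ft_force: [-0.0, 3.1, 1.2]
gripper_width: 0.0234
grasp_force: 1.3
```

play_rows(
  rot=[
    [0,0,0],
    [0,0,0],
    [0,0,0],
    [0,0,0],
    [0,0,0],
    [0,0,0],
    [0,0,0],
    [0,0,0],
    [0,0,0],
    [0,0,0],
  ],
  xyz=[
    [-3,0,0],
    [-6,0,0],
    [-9,0,0],
    [-12,0,0],
    [-15,0,0],
    [-18,0,0],
    [-21,0,0],
    [-24,0,0],
    [-27,0,0],
    [-30,0,0],
  ],
  jaw=[25,25,25,25,25,25,25,25,25,25],
)

```text
clock: 9.63
position: [0.5248, 0.0299, 0.0225]
ee_rot: [-180.0, -0.0, 95.6]
ft_force: [0.4, 2.8, 0.7]
gripper_width: 0.0237
grasp_force: 1.4
```

play_rows(
  rot=[
    [0,0,0],
    [0,0,0],
    [0,0,0],
    [0,0,0],
    [0,0,0],
    [0,0,0],
    [0,0,0],
    [0,0,0],
    [0,0,0],
    [0,0,0],
  ],
  xyz=[
    [-1.2,0,0],
    [-2.4,0,0],
    [-3.6,0,0],
    [-4.8,0,0],
    [-6,0,0],
    [-7.2,0,0],
    [-8.4,0,0],
    [-9.6,0,0],
    [-10.8,0,0],
    [-12,0,0],
  ],
  jaw=[25,25,25,25,25,25,25,25,25,25],
)

```text
clock: 10.47
position: [0.5259, 0.0182, 0.0225]
ee_rot: [-180.0, -0.0, 95.6]
ft_force: [0.9, 2.5, 1.2]
gripper_width: 0.0234
grasp_force: 1.4
```

play_rows(
  rot=[
    [0,0,0],
    [0,0,0],
    [0,0,0],
    [0,0,0],
    [0,0,0],
    [0,0,0],
    [0,0,0],
    [0,0,0],
  ],
  xyz=[
    [-0.5,0,0],
    [-1,0,0],
    [-1.5,0,0],
    [-2,0,0],
    [-2.5,0,0],
    [-3,0,0],
    [-3.5,0,0],
    [-4,0,0],
  ],
  jaw=[25,25,25,25,25,25,25,25],
)

```text
clock: 11.13
position: [0.5263, 0.0142, 0.0225]
ee_rot: [-180.0, -0.0, 95.6]
ft_force: [-0.5, 3.2, 1.4]
gripper_width: 0.0233
grasp_force: 1.4
```

play_rows(
  rot=[
    [0,0,0],
    [0,0,0],
    [0,0,0],
    [0,0,0],
    [0,0,0],
    [0,0,0],
    [0,0,0],
    [0,0,0],
  ],
  xyz=[
    [-0.5,0,0],
    [-1,0,0],
    [-1.5,0,0],
    [-2,0,0],
    [-2.5,0,0],
    [-3,0,0],
    [-3.5,0,0],
    [-4,0,0],
  ],
  jaw=[25,25,25,25,25,25,25,25],
)

```text
clock: 11.8
position: [0.5267, 0.0102, 0.0225]
ee_rot: [180.0, 0.0, 95.6]
ft_force: [0.5, 2.0, -0.2]
gripper_width: 0.0232
grasp_force: 1.3
```

play_rows(
  rot=[
    [0,0,0],
    [0,0,0],
    [0,0,0],
    [0,0,0],
    [0,0,0],
    [0,0,0],
  ],
  xyz=[
    [-0.7,0,0],
    [-1.4,0,0],
    [-2.1,0,0],
    [-2.8,0,0],
    [-3.5,0,0],
    [-4,0,0],
  ],
  jaw=[25,25,25,25,25,25],
)

```text
clock: 12.3
position: [0.5271, 0.0062, 0.0225]
ee_rot: [-180.0, 0.0, 95.6]
ft_force: [0.7, 2.5, 0.8]
gripper_width: 0.0235
grasp_force: 1.3
```

play_rows(
  rot=[
    [0,0,0],
    [0,0,0],
    [0,0,0],
    [0,0,0],
    [0,0,0],
    [0,0,0],
  ],
  xyz=[
    [-0.7,0,0],
    [-1.4,0,0],
    [-2.1,0,0],
    [-2.8,0,0],
    [-3.5,0,0],
    [-4,0,0],
  ],
  jaw=[25,25,25,25,25,25],
)

```text
clock: 12.8
position: [0.5275, 0.0022, 0.0225]
ee_rot: [-180.0, 0.0, 95.6]
ft_force: [0.3, 3.6, 0.6]
gripper_width: 0.0233
grasp_force: 1.3
```

play_rows(
  rot=[
    [0,0,0],
    [0,0,0],
    [0,0,0],
    [0,0,0],
    [0,0,0],
    [0,0,0],
  ],
  xyz=[
    [-0.7,0,0],
    [-1.4,0,0],
    [-2.1,0,0],
    [-2.8,0,0],
    [-3.5,0,0],
    [-4,0,0],
  ],
  jaw=[25,25,25,25,25,25],
)

```text
clock: 13.3
position: [0.5279, -0.0018, 0.0225]
ee_rot: [180.0, 0.0, 95.6]
ft_force: [0.1, 2.0, 0.9]
gripper_width: 0.0239
grasp_force: 1.3
```

play_rows(
  rot=[
    [0,0,0],
    [0,0,0],
    [0,0,0],
    [0,0,0],
  ],
  xyz=[
    [-0.5,0,0],
    [-1,0,0],
    [-1.5,0,0],
    [-2,0,0],
  ],
  jaw=[25,25,25,25],
)

```text
clock: 13.63
position: [0.5281, -0.0037, 0.0225]
ee_rot: [-180.0, -0.0, 95.6]
ft_force: [0.3, 3.3, 0.2]
gripper_width: 0.0234
grasp_force: 1.3
```

play_rows(
  rot=[
    [0,0,0],
    [0,0,0],
    [0,0,0],
    [0,0,0],
    [0,0,0],
    [0,0,0],
  ],
  xyz=[
    [-0.7,0,0],
    [-1.4,0,0],
    [-2.1,0,0],
    [-2.8,0,0],
    [-3.5,0,0],
    [-4,0,0],
  ],
  jaw=[25,25,25,25,25,25],
)

```text
clock: 14.13
position: [0.5284, -0.0078, 0.0224]
ee_rot: [-180.0, 0.0, 95.5]
ft_force: [0.0, 2.7, 0.8]
gripper_width: 0.0237
grasp_force: 1.3
```

play_rows(
  rot=[
    [0,0,0],
    [0,0,0],
    [0,0,0],
    [0,0,0],
    [0,0,0],
    [0,0,0],
  ],
  xyz=[
    [-0.7,0,0],
    [-1.4,0,0],
    [-2.1,0,0],
    [-2.8,0,0],
    [-3.5,0,0],
    [-4,0,0],
  ],
  jaw=[25,25,25,25,25,25],
)

```text
clock: 14.63
position: [0.5288, -0.0113, 0.0225]
ee_rot: [-180.0, -0.0, 95.6]
ft_force: [-0.4, 4.5, 0.8]
gripper_width: 0.0235
grasp_force: 2.3
```

play_rows(
  rot=[
    [0,0,0],
    [0,0,0],
    [0,0,0],
  ],
  xyz=[
    [-0.5,0,0],
    [-1,0,0],
    [-1.5,0,0],
  ],
  jaw=[25,25,25],
)

```text
clock: 14.88
position: [0.5287, -0.0114, 0.0225]
ee_rot: [-180.0, -0.1, 95.6]
ft_force: [-0.7, 7.5, 1.4]
gripper_width: 0.0236
grasp_force: 3.6
```

play_rows(
  rot=[
    [0,0,0],
    [0,0,0],
    [0,0,0],
    [0,0,0],
  ],
  xyz=[
    [-0.5,0,0],
    [-1,0,0],
    [-1.5,0,0],
    [-1.5,0,0],
  ],
  jaw=[25,25,25,25],
)

```text
clock: 15.22
position: [0.5288, -0.0126, 0.0225]
ee_rot: [-180.0, -0.1, 95.6]
ft_force: [-0.8, 5.9, 1.3]
gripper_width: 0.0233
grasp_force: 3.5
```

Plate is moving, held by about 4 N over the sliding force. Continuing slowly.

play_rows(
  rot=[
    [0,0,0],
    [0,0,0],
    [0,0,0],
    [0,0,0],
  ],
  xyz=[
    [-0.5,0,0],
    [-1,0,0],
    [-1.5,0,0],
    [-2,0,0],
  ],
  jaw=[25,25,25,25],
)

```text
clock: 15.55
position: [0.529, -0.0144, 0.0225]
ee_rot: [-180.0, -0.1, 95.7]
ft_force: [0.2, 7.0, 1.6]
gripper_width: 0.0237
grasp_force: 3.7
```

play_rows(
  rot=[
    [0,0,0],
    [0,0,0],
    [0,0,0],
    [0,0,0],
  ],
  xyz=[
    [-0.5,0,0],
    [-1,0,0],
    [-1.5,0,0],
    [-1.5,0,0],
  ],
  jaw=[25,25,25,25],
)

```text
clock: 15.88
position: [0.5291, -0.0161, 0.0225]
ee_rot: [-180.0, -0.1, 95.6]
ft_force: [-0.8, 6.6, 1.7]
gripper_width: 0.0239
grasp_force: 3.5
```

play_rows(
  rot=[
    [0,0,0],
    [0,0,0],
    [0,0,0],
    [0,0,0],
  ],
  xyz=[
    [-0.4,0,0],
    [-0.8,0,0],
    [-1.2,0,0],
    [-1.5,0,0],
  ],
  jaw=[25,25,25,25],
)

```text
clock: 16.22
position: [0.5293, -0.0175, 0.0225]
ee_rot: [-180.0, -0.1, 95.6]
ft_force: [-0.9, 6.9, 2.7]
gripper_width: 0.0233
grasp_force: 3.7
```

play_rows(
  rot=[
    [0,0,0],
    [0,0,0],
    [0,0,0],
    [0,0,0],
  ],
  xyz=[
    [-0.3,0,0],
    [-0.6,0,0],
    [-0.9,0,0],
    [-1.2,0,0],
  ],
  jaw=[25,25,25,25],
)

```text
clock: 16.55
position: [0.5294, -0.0184, 0.0225]
ee_rot: [-180.0, -0.2, 95.7]
ft_force: [-0.7, 7.3, 2.2]
gripper_width: 0.0238
grasp_force: 4.2
```

play_rows(
  rot=[
    [0,0,0],
    [0,0,0],
    [0,0,0],
    [0,0,0],
  ],
  xyz=[
    [-0.3,0,0],
    [-0.6,0,0],
    [-0.9,0,0],
    [-1.0,0,0],
  ],
  jaw=[25,25,25,25],
)

```text
clock: 16.88
position: [0.5294, -0.0184, 0.0225]
ee_rot: [-180.0, -0.2, 95.7]
ft_force: [-0.1, 10.0, 2.5]
gripper_width: 0.0235
grasp_force: 5.0
```

play_rows(
  rot=[
    [0,0,0],
    [0,0,0],
    [0,0,0],
    [0,0,0],
    [0,0,0],
    [0,0,0],
  ],
  xyz=[
    [-0.4,0,0],
    [-0.8,0,0],
    [-1.2,0,0],
    [-1.6,0,0],
    [-2,0,0],
    [-2,0,0],
  ],
  jaw=[25,25,25,25,25,25],
)

```text
clock: 17.38
position: [0.5292, -0.0184, 0.0226]
ee_rot: [-179.9, -0.3, 95.8]
ft_force: [-0.8, 14.4, 3.9]
gripper_width: 0.0235
grasp_force: 6.8
```

The hard stop is confirmed: the position is steady while the force rises to 14.4 N, after 7.2 mm of plate travel. Backing off and lifting.

play_rows(
  rot=[
    [0,0,0],
    [0,0,0],
    [0,0,0],
    [0,0,0],
    [0,0,0],
    [0,0,0],
    [0,0,0],
    [0,0,0],
    [0,0,0],
    [0,0,0],
  ],
  xyz=[
    [2,0,0],
    [4,0,0],
    [7,0,0],
    [11,0,0],
    [16,0,0],
    [22,0,0],
    [28,0,-4],
    [30,0,-30],
    [30,0,-60],
    [30,0,-90],
  ],
  jaw=[25,25,25,25,25,25,25,25,25,25],
)

```text
clock: 18.22
position: [0.5263, 0.0067, 0.1132]
ee_rot: [-179.9, -0.0, 95.6]
ft_force: [1.3, -0.4, -0.1]
gripper_width: 0.0234
grasp_force: 0.0
```

play_rows(
  rot=[
    [0,0,0],
    [0,0,0],
    [0,0,0],
    [0,0,0],
  ],
  xyz=[
    [0,30,0],
    [0,60,0],
    [0,90,0],
    [0,90,0],
  ],
  jaw=[55,55,55,55],
)

```text
clock: 18.55
position: [0.6229, 0.0163, 0.1134]
ee_rot: [179.6, 0.0, 95.6]
ft_force: [0.6, 0.1, 0.2]
gripper_width: 0.0467
grasp_force: 0.0
```

```bash
python3 - <<'E'
from h import *
s=r.read_state(); print(s["clock"],s["position"],s["ee_rot"],s["ft_force"])
k=np.array([.6272,.0174]); y=np.radians(s["ee_rot"][2]); d=k-s["position"][:2]
print("tool dx,dy mm",d@[np.cos(y),np.sin(y)]*1e3,d@[np.sin(y),-np.cos(y)]*1e3)
a=cv2.resize(cam("scene")[0][150:310,170:370,::-1],None,fx=2.8,fy=2.8,interpolation=cv2.INTER_CUBIC)
b=cv2.resize(cam("top")[0][150:230,190:390,::-1],None,fx=2.8,fy=2.8,interpolation=cv2.INTER_CUBIC)
cv2.imwrite("pics/s5.png",np.vstack([a[:370],b]))
E
```

```text
18.55 [0.62288506 0.01630777 0.11344091] [1.79550977e+02 2.73611643e-02 9.56474859e+01] [0.63353505 0.07538467 0.24666372]
tool dx,dy mm 0.6623011874211627 4.401481613963566
```

View pics/s5.png

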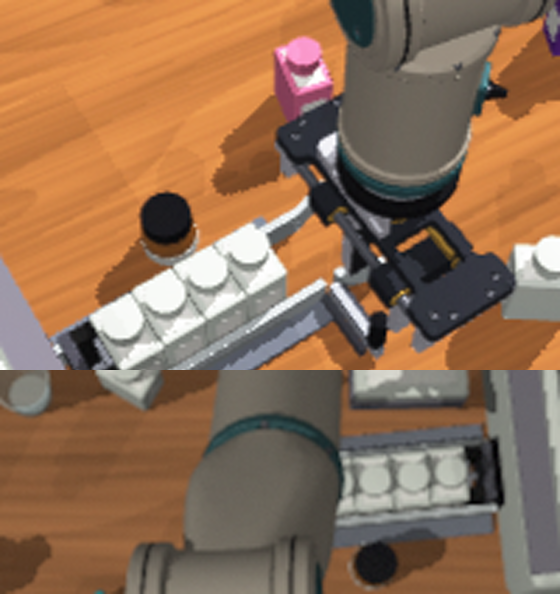

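The row sits flush at the end of the lane. The open fingers are above the knob, at about (378, 325) in the scene crop. Shift 8 mm and descend around it.

play_rows(
  rot=[
    [0,0,0],
    [0,0,0],
    [0,0,0],
    [0,0,0],
    [0,0,0],
    [0,0,0],
    [0,0,0],
  ],
  xyz=[
    [0,8,0],
    [0,8,0],
    [0,8,20],
    [0,8,40],
    [0,8,60],
    [0,8,75],
    [0,8,75],
  ],
  jaw=[55,55,55,55,55,55,55],
)

```text
clock: 19.23
position: [0.6214, 0.0155, 0.0345]
ee_rot: [-179.6, -0.0, 95.5]
ft_force: [-0.9, -0.4, -0.8]
gripper_width: 0.0517
grasp_force: 0.0
```

```bash
python3 - <<'E'
from h import *
s=r.read_state(); print(s["clock"],s["position"],s["ee_rot"],s["ft_force"],s["gripper_width"])
cv2.imwrite("pics/s6.png",cv2.resize(cam("scene")[0][200:300,230:370,::-1],None,fx=5,fy=5,interpolation=cv2.INTER_CUBIC))
E
```

```text
19.2333 [0.62137405 0.01551402 0.03454027] [-1.79631447e+02 -2.62713485e-02  9.55440843e+01] [-0.88909766 -0.39318127 -0.75353584] 0.05174768913224217
```

View pics/s6.png

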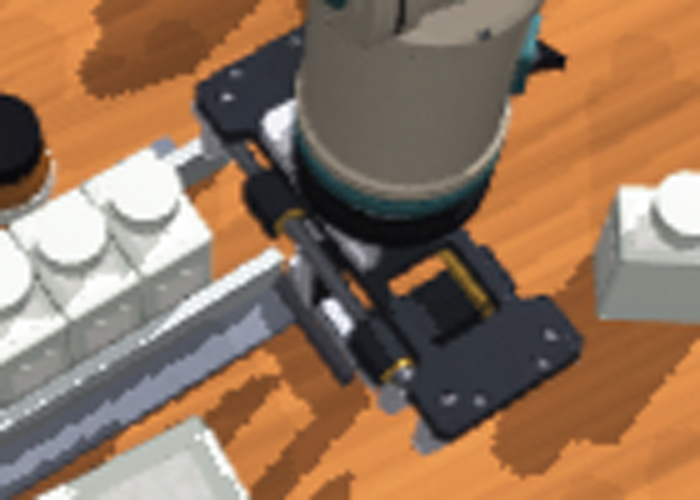

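The knob is hidden between the fingers. A light close will confirm it: the width should stop near 16 mm.

play_rows(
  rot=[
    [0,0,0],
    [0,0,0],
    [0,0,0],
    [0,0,0],
    [0,0,0],
    [0,0,0],
    [0,0,0],
    [0,0,0],
  ],
  xyz=[
    [0,0,0],
    [0,0,0],
    [0,0,0],
    [0,0,0],
    [0,0,0],
    [0,0,0],
    [0,0,0],
    [0,0,0],
  ],
  jaw=[40,30,25,20,15,10,5,5],
  grip_force=8,
)

```text
clock: 19.95
position: [0.6259, 0.0157, 0.0382]
ee_rot: [179.9, 0.0, 95.6]
ft_force: [1.6, -0.4, 3.7]
gripper_width: 0.0158
grasp_force: 8.0
```

play_rows(
  rot=[
    [0,0,0],
    [0,0,0],
    [0,0,0],
    [0,0,0],
    [0,0,0],
    [0,0,0],
    [0,0,0],
    [0,0,0],
    [0,0,0],
    [0,0,0],
  ],
  xyz=[
    [0,-3,0],
    [0,-6,0],
    [0,-9,0],
    [0,-12,0],
    [0,-15,0],
    [0,-18,0],
    [0,-21,0],
    [0,-24,0],
    [0,-27,0],
    [0,-30,0],
  ],
  jaw=[5,5,5,5,5,5,5,5,5,5],
)

```text
clock: 20.78
position: [0.5954, 0.0125, 0.0381]
ee_rot: [179.9, 0.0, 95.5]
ft_force: [2.4, -1.1, 5.3]
gripper_width: 0.0158
grasp_force: 8.0
```

play_rows(
  rot=[
    [0,0,0],
    [0,0,0],
    [0,0,0],
    [0,0,0],
    [0,0,0],
    [0,0,0],
    [0,0,0],
    [0,0,0],
    [0,0,0],
    [0,0,0],
  ],
  xyz=[
    [0,-3,0],
    [0,-6,0],
    [0,-9,0],
    [0,-12,0],
    [0,-14,0],
    [0,-16,0],
    [0,-18,0],
    [0,-20,0],
    [0,-22,0],
    [0,-24,0],
  ],
  jaw=[5,5,5,5,5,5,5,5,5,5],
)

```text
clock: 21.62
position: [0.5715, 0.01, 0.0381]
ee_rot: [179.9, 0.0, 95.5]
ft_force: [3.0, 0.8, 5.2]
gripper_width: 0.0153
grasp_force: 8.0
```

play_rows(
  rot=[
    [0,0,0],
    [0,0,0],
    [0,0,0],
    [0,0,0],
    [0,0,0],
    [0,0,0],
  ],
  xyz=[
    [0,-1,0],
    [0,-2,0],
    [0,-3,0],
    [0,-4,0],
    [0,-5,0],
    [0,-6,0],
  ],
  jaw=[5,5,5,5,5,5],
)

```text
clock: 22.12
position: [0.5655, 0.0094, 0.0381]
ee_rot: [179.9, 0.0, 95.5]
ft_force: [2.2, 0.5, 5.7]
gripper_width: 0.0159
grasp_force: 8.0
```

play_rows(
  rot=[
    [0,0,0],
    [0,0,0],
    [0,0,0],
    [0,0,0],
    [0,0,0],
    [0,0,0],
  ],
  xyz=[
    [0,-0.7,0],
    [0,-1.4,0],
    [0,-2.1,0],
    [0,-2.8,0],
    [0,-3.4,0],
    [0,-4,0],
  ],
  jaw=[5,5,5,5,5,5],
)

```text
clock: 22.62
position: [0.5642, 0.0092, 0.0381]
ee_rot: [179.6, 0.1, 95.5]
ft_force: [8.9, -0.3, 1.1]
gripper_width: 0.0159
grasp_force: 8.0
```

play_rows(
  rot=[
    [0,0,0],
    [0,0,0],
    [0,0,0],
    [0,0,0],
  ],
  xyz=[
    [0,-0.5,0],
    [0,-1,0],
    [0,-1.5,0],
    [0,-2,0],
  ],
  jaw=[5,5,5,5],
)

```text
clock: 22.95
position: [0.5643, 0.0092, 0.0382]
ee_rot: [179.4, 0.1, 95.6]
ft_force: [11.3, -0.2, -3.1]
gripper_width: 0.0157
grasp_force: 8.0
```

play_rows(
  rot=[
    [0,0,0],
    [0,0,0],
    [0,0,0],
    [0,0,0],
  ],
  xyz=[
    [0,-0.5,0],
    [0,-1,0],
    [0,-1.5,0],
    [0,-2,0],
  ],
  jaw=[5,5,5,5],
)

```text
clock: 23.28
position: [0.5642, 0.0092, 0.0382]
ee_rot: [179.2, 0.1, 95.6]
ft_force: [13.9, 1.8, -7.5]
gripper_width: 0.0159
grasp_force: 8.0
```

The knob has stopped at bay y ≈ 37 mm (shut is 36), with the force rising against it. Release, lift and check.

play_rows(
  rot=[
    [0,0,0],
    [0,0,0],
    [0,0,0],
    [0,0,0],
    [0,0,0],
    [0,0,0],
    [0,0,0],
    [0,0,0],
    [0,0,0],
    [0,0,0],
  ],
  xyz=[
    [0,2,0],
    [0,4,0],
    [0,5,0],
    [0,5,0],
    [0,5,0],
    [0,5,-10],
    [0,5,-40],
    [0,5,-70],
    [0,5,-100],
    [0,5,-110],
  ],
  jaw=[5,5,15,30,40,45,45,45,45,45],
)

```text
clock: 24.12
position: [0.5624, 0.0094, 0.1511]
ee_rot: [179.8, -0.0, 95.5]
ft_force: [0.6, -0.2, 0.1]
gripper_width: 0.0421
grasp_force: 0.0
```

play_rows(
  rot=[
    [0,0,0],
    [0,0,0],
    [0,0,0],
    [0,0,0],
    [0,0,0],
    [0,0,0],
    [0,0,0],
  ],
  xyz=[
    [30,0,-10],
    [60,0,-20],
    [90,0,-30],
    [120,0,-30],
    [150,0,-30],
    [180,0,-30],
    [200,0,-30],
  ],
  jaw=[45,45,45,45,45,45,45],
)

```text
clock: 24.7
position: [0.5399, 0.2118, 0.1766]
ee_rot: [-179.8, -0.1, 95.7]
ft_force: [-0.4, -0.0, -0.2]
gripper_width: 0.042
grasp_force: 0.0
```

```bash
python3 - <<'E'
from h import *
s=r.read_state(); print(s["clock"],s["position"],s["ft_force"])
a=cv2.resize(cam("scene")[0][170:310,170:370,::-1],None,fx=2.8,fy=2.8,interpolation=cv2.INTER_CUBIC)
b=cv2.resize(cam("top")[0][155:225,230:390,::-1],None,fx=3.5,fy=2.8,interpolation=cv2.INTER_CUBIC)
cv2.imwrite("pics/s7.png",np.vstack([a,b]))
E
```

```text
24.7 [0.53985677 0.21184952 0.17664529] [-0.41712938 -0.03543055 -0.2230844 ]
```

View pics/s7.png

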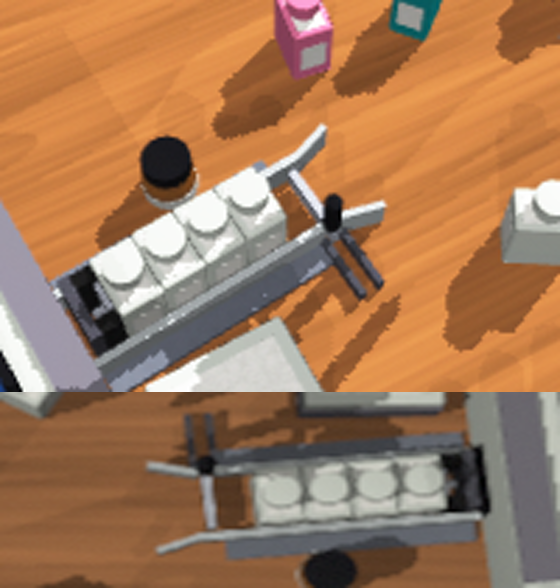

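The gate bar now crosses the lane, with the knob beside the left rail at scene crop (333, 212). The row is straight against the bumpers and the bystanders haven't moved. Handing in.

```bash
python3 -c "
from rig import r
print(r.close_job())"
```

```text
the job is handed in; nothing more can be done
None
```

The job is handed in at about 25 s: the four bottles were pushed straight onto the bumpers (stop felt at about 14 N, after about 7 mm of plate travel), then the gate was slid to its stop by the knob (about 14 N), and the last pictures show nothing else moved.

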